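# Break a stuck taper arbor loose and hang it in the tool fork

### The job

The steel arbor standing in the bolted-down taper block has stuck in its taper: twist it in its seat until it breaks free, draw it straight up out of the block, and hang it upright by its collar in the empty tool fork, fully home between the tines, then let go. Leave the spare arbor in the other fork and the loose parts on the table where they are.

Things in the scene. Friction and masses are not known exactly. Their poses are not given: they have to be found in the camera images.
- stuck_arbor: the stuck arbor, plain steel, about 0.35 kg, upright in the taper block; origin at the centre of the collar's underside, z up along the axis, y square to the two flats. Collar: disc 56 mm across, z 0 to 6 mm. On it the grip head, then a round nose 20 mm across, z 49 to 59 mm. Below it the tapered shank. In its seat it has the block's yaw and its origin is 68 mm above the table.
- arbor_head (a point): centre of the arbor's dark grip head, 27.5 mm above the arbor's origin, same axes: a block 43 mm high (z 6 to 49 mm of the arbor) with two flat faces 28 mm apart (square to y), each 36 mm wide along x
- arbor_foot (a point): lowest point of the arbor on its axis, 54 mm below its origin. The shank tapers from 34 mm across at the collar to 28 mm at 37 mm below it, then come a thin neck and a flat tang 28 mm wide
- taper_block: the taper block, fixed to the table: a dark foot plate 100 x 90 x 12 mm (x by y) with a round steel sleeve, 69 mm across at the top; origin at the centre of its underside, under the axis of the bore. The foot of the arbor is clear of it after a lift of 50 mm
- block_mouth (a point): centre of the sleeve's mouth, 64 mm above the table. The taper grips: a straight pull does not shift the arbor. It turns either way, against about 0.12 N m, and comes free once turned about 35 degrees from its start (50 degrees is ample; up to 85 is possible, still dragging); then it lifts straight up with little more than its weight
- free_fork: the empty tool fork, fixed: grey post 45 mm behind the origin, on top two level aluminium tines (slot 40 mm wide, open to -x of its frame, closed at x = +25 mm; tines 18 mm wide, 10 mm thick, tips at x = -40 mm). Origin on the table under the seat, x from the open end to the post. Foot plate x -36 to +70 mm, 80 mm wide, 14 mm high with screws. Above the tines only 2 mm screw heads
- free_fork_seat (a point): where the axis of a hung arbor belongs: on the top face of the tines (95 mm above the table), midway in the slot, 40 mm in from the tine tips; the shank has 3 mm play to each side here and 8 mm of room behind it. An arbor that hangs there has its origin at this point
- used_fork: the other tool fork, alike, already holding the spare arbor
- spare_arbor: the spare arbor, like the stuck one but with a nose 22 mm high (top at z = 71 mm), hanging in the used fork; origin at the centre of the collar's underside, z up along the axis, y square to the two flats. Leave it there
- bogie: loose brass bogie with four black wheels, 70 x 69 x 31 mm, origin under its centre; leave alone
- gearbox: loose brass gearbox frame with a small silver motor, 36 x 103 x 28 mm, origin under its centre; leave alone
- receiver: loose flat black box, 38 x 61 x 17 mm, origin under its centre; leave alone
Not all that is in view belongs to the job. Leave any green or yellow look-alike of the stuck_arbor alone.

How it is judged:
By the outcome, as a careful person would: the job done as asked, in the order asked, and still so for the second after the job is handed in, with the robot touching nothing.
It also fails if it takes over 45 s, if anything falls off the work surface, if the arm or the gripper's body presses on something with over 40 N, if the wrist force passes 120 N, or if a joint passes its speed limit or range.

### The arm

A 6-joint arm with a two-finger parallel gripper is mounted at the origin on a cart in front of the work surface, level with it; the furniture and walls round the work are solid. World frame = base frame: x ahead of the robot, y to its left, z up, the work surface at z = 0. Lengths are in mm, angles in degrees, forces in N, time in s.
With the tool pointing down it reaches from about 350 to 850 mm from the base axis. Payload 8.1 kg.
Tool frame: the origin (TCP) lies where the fingers leave the gripper's body, on its centre line; the fingertips stand 73 mm ahead of it and the grasp point (between the pads) lies 54 mm ahead of it; z points along the fingers, y is the line along which they close (so a half turn about z gives the same grasp; the last joint's range is limited). The gripper opens to 85 mm and grips with 20 to 120 N. Pads are 22 mm wide; open, the fingers measure 114 mm over their backs; the gripper's body (76 mm by 85 mm) begins 54 mm behind the grasp point. The pads swing forward as they close: fully open they stand 13 mm farther back than shut.
Start: joints at [65.008, 7.471, 85.268, -0, 87.261, -4.893], TCP at [206.169, 563.472, 303.892] pointing down, gripper open.
Joint ranges: [-169.43, 169.43], [-51.17, 129.36], [1.28, 143.12], [-76.62, 256.62], [0, 156.53], [-152.29, 152.29]. Speed limits (degrees/s): [136.94, 136.94, 159.86, 180, 180, 180].

### API

Orientations are given as [roll, pitch, yaw] about the fixed x, y, z axes, in that order (R = Rz(yaw) Ry(pitch) Rx(roll)).
In Python, from bench import sense, optics, r gives the robot as it stands.
- The arm moves only by the tool servo_tool, never from a script. Its argument "plan" is a list that holds one entry, the list of rows, each a list of 5 numbers: the shift along the world's x, y, z in m, then the turn about the world's z in degrees, then the finger opening in m, from 0 to 0.0854. A call has 1 to 10 rows; each row shifts and turns the commanded pose from where the row before left it; what a row does not reach is not made up. A row lasts 1/10 s, in which the tool goes at most 50 mm and 8.59 degrees, less where a joint would pass 70% of its speed; a pose out of reach is approached as far as the arm can. A call is refused whole if a number of a shift passes 0.05 or a number of a turn 8.59, either way. A call with a gripper value outside its range is refused whole. The fingers move at their own pace and stop on an object; "force" is the grip in N (left out, the last holds). Time passes only in rows, so rows that do not move let the fingers close. It gives the time, the measured TCP pose, the force, the opening and the grip force at its end, in the units of the state.
- sense(): the state, without advancing time (a new reading comes with each control period).
- optics.snapshot(name): name is "scene" or "top" or "wrist"; returns a dict with "frame" (420x560x3 uint8, blue, green, red), "fx", "fy", "cx", "cy" (pixels), "cam_to_world" (4x4, takes a point from camera to world coordinates). Camera axes: x right, y down, z forward; pixel columns grow to the right and rows downward; lengths in mm; the calibration is good to about 2 mm. A picture is of the moment at which its call begins. There is no depth.
- r.hand_in(): hands the job in; it is judged then, once.
The state is a dict: "time": time; "joint_pos": joint angles; "qd": joint speeds; "joint_efforts": joint torques, N m; "tool_pos": TCP position; "tcp_rot": TCP orientation; "ft_force": force on the tool from outside, world axes, zero at the start; "wrist_torque": the same for the moment, N m; "finger_gap": finger opening in mm; "grip_force": force on a finger pad.
Only numpy, scipy, OpenCV 4.12 (cv2) and the standard library are available. Lean on these libraries where they do the work, as an engineer would, in place of code of your own. Each camera call takes 0.05 s, during which the arm holds its last target. There are 200 camera calls.

## Working session

There is one attempt and no reset: what is moved stays moved. The work goes in short steps, Python scripts to look and compute and a tool call to move; the robot and the scene stay as the last step left them, time stands still between calls to the robot, and variables do not carry over. Pictures are saved under pics/ and viewed, at most 10 in all, crops included, and the job is handed in when it is done.

Besides the shell and the picture viewer there is one more tool, called after "Call:" by a JSON object that holds its "name" and its "arguments", one argument or row to a line. servo_tool: Moves the arm, as the interface text tells. Its arguments: {"type":"object","properties":{"plan":{"type":"array"},"force":{"type":"number"}},"required":["plan"]}

```bash
mkdir -p pics; ls; python3 - <<'E'
from bench import sense, optics
import cv2,numpy as np
s=sense();print(s)
for n in("scene","top"):
    d=optics.snapshot(n);cv2.imwrite(f"pics/{n}0.png",d["frame"]);print(n,d["fx"],d["fy"],d["cx"],d["cy"],np.round(d["cam_to_world"],3).tolist())
E
```

```text
pics
{'time': 0.0, 'joint_pos': array([ 6.50081805e+01,  7.51544484e+00,  8.53309259e+01, -1.58143793e-03,
        8.72602191e+01, -4.89362993e+00]), 'qd': array([ 0.02544735,  0.13327794, -0.0556752 , -0.05760701,  0.03464801,
       -0.04378625]), 'joint_efforts': array([ 6.35672623e-04, -5.69393742e+01, -5.00555348e+01, -1.58427383e-04,
        1.45829382e-02,  1.00303151e-05]), 'tool_pos': array([205.99211953, 563.08380634, 302.82500338]), 'tcp_rot': array([-1.79893664e+02, -7.51903890e-03,  1.59901881e+02]), 'ft_force': array([ 0.32535043,  0.92620054, -0.25981561]), 'wrist_torque': array([-0.01921903, -0.00011575, -0.00391793]), 'grip_force': 0.0, 'finger_gap': 85.29640072364008}
scene 384.22409199907656 384.22409199907656 274.66829675545586 211.04708388085973 [[-0.909, -0.173, 0.379, 225.34], [-0.417, 0.397, -0.818, 731.744], [-0.009, -0.901, -0.433, 466.357], [0.0, 0.0, 0.0, 1.0]]
top 535.2888043380706 535.2888043380706 277.64746346235404 210.1368360340216 [[0.014, -0.999, 0.051, 509.024], [-1.0, -0.013, 0.019, 1.662], [-0.018, -0.052, -0.998, 1316.62], [0.0, 0.0, 0.0, 1.0]]
```

View pics/scene0.png

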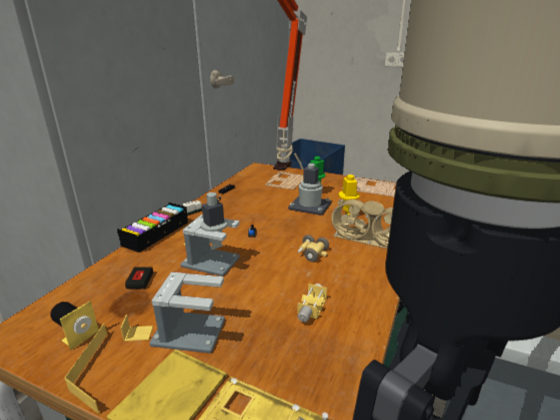

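View pics/top0.png

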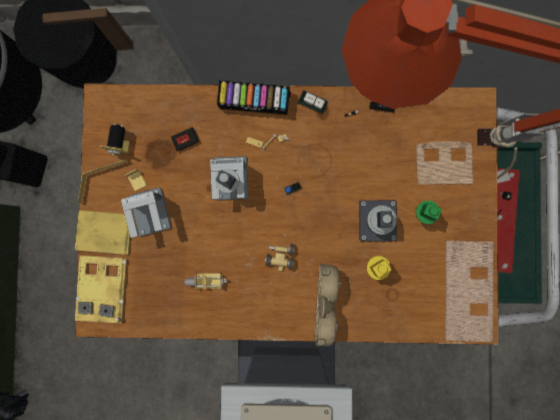

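The scene view shows the stuck arbor at about (311,180) in its block, with a green (318,168) and a yellow (350,188) look-alike beside it. The free fork is at (188,310) and the used fork at (208,245). In the top view the block is at (378,220), the free fork at (147,213) and the used fork with the spare at (228,178).

```bash
python3 - <<'E'
import cv2,numpy as np
t=cv2.imread("pics/top0.png");s=cv2.imread("pics/scene0.png")
f=lambda im,c,r,w,h:cv2.resize(im[r:r+h,c:c+w],(400,300),interpolation=cv2.INTER_CUBIC)
cv2.imwrite("pics/c1.png",np.vstack([np.hstack([f(t,340,190,80,60),f(t,108,183,80,60)]),np.hstack([f(s,270,140,100,75),f(s,140,260,100,75)])]))
E
```

```text
(no output)
```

View pics/c1.png

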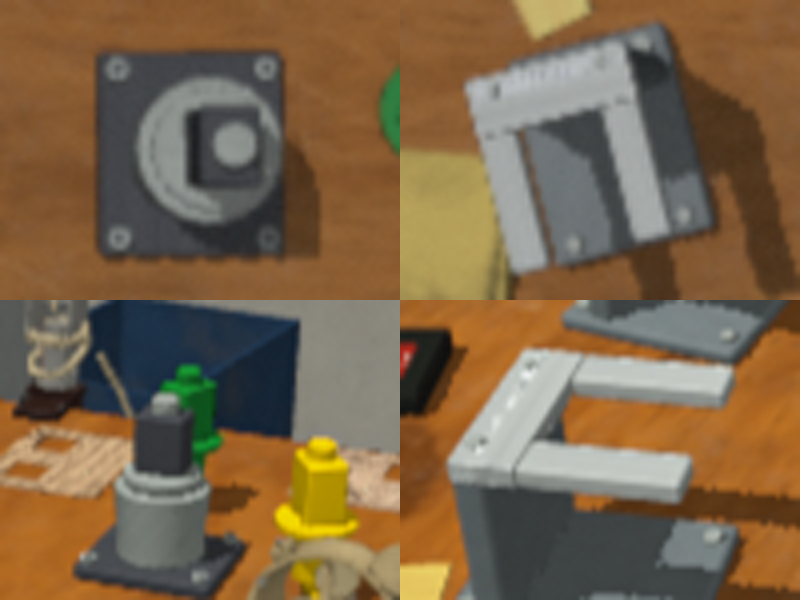

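The crops show the block's plate square to the picture, long side along world x, so its yaw is near 0 and the flats face world y. The nose is at about (387,219) in the top view. The free fork's slot opens downwards and slightly right, so its yaw is about +14°. Next I measure both.

```bash
cat > h.py <<'E'
import cv2,numpy as np
def ray(d,uv,z):
    uv=np.atleast_2d(uv).astype(float);T=np.asarray(d["cam_to_world"])
    v=np.c_[(uv[:,0]-d["cx"])/d["fx"],(uv[:,1]-d["cy"])/d["fy"],np.ones(len(uv))]@T[:3,:3].T
    return T[:3,3]+v*((z-T[2,3])/v[:,2])[:,None]
def big(m,k=1):
    c,_=cv2.findContours(m.astype(np.uint8),cv2.RETR_EXTERNAL,cv2.CHAIN_APPROX_NONE)
    return sorted(c,key=cv2.contourArea)[::-1][:k]
E
python3 - <<'E'
from h import *
from bench import optics
d=optics.snapshot("top");im=d["frame"];g=im.max(2).astype(int);sat=g-im.min(2)
# block plate corners
m=np.zeros(g.shape,bool);m[190:250,340:402]=True
hsv=cv2.cvtColor(im,cv2.COLOR_BGR2HSV)
nb=(im[...,0].astype(int)-im[...,2]>-8)  # not brown
c=big(m&nb)[0];rect=cv2.minAreaRect(c);print("plate",rect)
p=ray(d,cv2.boxPoints(rect),12);print(np.round(p,1).tolist(),"ctr",p.mean(0))
for a,b in((0,1),(1,2)):
    e=p[b]-p[a];print(np.linalg.norm(e),np.degrees(np.arctan2(e[1],e[0])))
# fork tines bright
m[:]=False;m[185:240,115:180]=True
t=m&(g>140)&(sat<30)
c=big(t)[0];print("fork rect",cv2.minAreaRect(c),cv2.contourArea(c))
w=ray(d,c[:,0],95)[:,:2]
cv2.imwrite("pics/m.png",t[180:245,110:185]*255)
w4=ray(d,np.float32([[343,190]]),0)
r=cv2.minAreaRect(w.astype(np.float32));print("fork world",r)
print(np.round(cv2.boxPoints(r),1).tolist())
# per-fork yaw estimate and slot edges
box=ray(d,np.argwhere(t)[:,::-1],95)[:,:2]
for yaw in np.arange(8,22,2):
    a=np.radians(yaw);X=box@[np.cos(a),np.sin(a)];Y=box@[-np.sin(a),np.cos(a)]
    s=X<np.percentile(X,45);h=np.histogram(Y[s],bins=np.arange(Y.min()-1,Y.max()+4,2.5))[0];print(yaw,h)
E
```

```text
plate ((377.5, 220.5), (39.0, 35.0), 90.0)
[[601.3, -174.0, 12.0], [602.4, -259.0, 12.0], [507.7, -259.3, 12.0], [506.4, -174.7, 12.0]] ctr [ 554.45979245 -216.73553734   12.        ]
84.94456678873748 -89.24366641883064
94.76093521600276 -179.81976117986767
fork rect ((140.8235321044922, 213.79412841796875), (39.775840759277344, 32.25723648071289), 75.96376037597656) 662.0
fork world ((559.7297973632812, 338.72515869140625), (91.37171936035156, 74.2703857421875), 15.721636772155762)
[[505.70001220703125, 362.1000061035156], [525.7999877929688, 290.6000061035156], [613.7999877929688, 315.3999938964844], [593.5999755859375, 386.8999938964844]]
8 [ 2  2  0  0  2 12 20 25 24 25 23 17  8  1  0  0  0  0  0  0  0  1  2  0
  0  0  0  3 10 20 27 29 28 26 23 12  3  0  0]
10 [ 2  2  0  0  2 14 23 26 25 27 24 15  4  0  0  0  0  0  0  0  0  1  2  0
  0  0  0  2 12 23 29 29 27 27 21  8  0  0]
12 [ 2  2  0  0  3 18 26 26 25 27 25 12  1  0  0  0  0  0  0  0  0  1  2  0
  0  0  0  1 16 27 28 27 28 26 20  2  0]
14 [ 2  2  0  0  4 26 26 27 26 27 25  6  0  0  0  0  0  0  0  0  0  1  2  0
  0  0  0  1 22 27 27 29 27 26 12  0]
16 [ 0  2  2  0  0 19 26 27 26 28 26 17  0  0  0  0  0  0  0  0  0  0  2  1
  0  0  0  0 12 26 28 26 28 27 22  0]
18 [ 0  0  2  2  0  2 22 28 28 27 27 27 11  0  0  0  0  0  0  0  0  0  0  1
  2  0  0  0  0 18 26 26 27 27 25 17  0]
20 [ 0  0  0  2  2  0  7 26 27 25 32 24 28  7  0  0  0  0  0  0  0  0  0  0
  1  2  0  0  0  3 21 23 29 23 30 21 12  0][ WARN:0@1.028] global loadsave.cpp:1063 imwrite_ Unsupported depth image for selected encoder is fallbacked to CV_8U.
```

Call:
{"name": "servo_tool", "arguments": {
  "plan": [
    [[0.025,-0.018,0,2,0.0854],[0.035,-0.022,0,2,0.0854],[0.035,-0.022,0,2,0.0854],[0.035,-0.022,0,2,0.0854],[0.035,-0.022,0,2,0.0854],[0.035,-0.022,0,2,0.0854],[0.035,-0.022,0,2,0.0854],[0.035,-0.022,0,2,0.0854],[0.02,-0.012,0,2,0.0854],[0,0,0,2,0.0854]]
  ],
  "force": 60
}}

```text
time: 1.15
tool_pos: [498.8, 376.9, 303.1]
tcp_rot: [-179.9, -0.0, 179.8]
ft_force: [-0.1, 0.0, -0.0]
finger_gap: 85.9
grip_force: 0.0
```

```bash
python3 - <<'E'
from bench import sense, optics
import cv2,numpy as np,pickle
s=sense();print(s["time"],s["tool_pos"],s["tcp_rot"],s["joint_pos"])
d=optics.snapshot("wrist");cv2.imwrite("pics/w1.png",d["frame"]);print(d["fx"],d["fy"],d["cx"],d["cy"],np.round(d["cam_to_world"],3).tolist())
pickle.dump(d,open("w1.pkl","wb"))
E
```

```text
1.15 [498.76265529 376.9394876  303.11617734] [-1.79928388e+02 -7.00864257e-03  1.79759171e+02] [ 3.24090442e+01  1.14031034e+01  8.09842201e+01 -5.65618934e-02
  8.76572136e+01 -5.73477969e+01]
310.4713573362551 310.4713573362551 275.30566483407534 212.13189856298465 [[0.004, 0.956, 0.292, 423.487], [1.0, -0.004, -0.002, 377.189], [-0.001, 0.292, -0.956, 372.356], [0.0, 0.0, 0.0, 1.0]]
```

View pics/w1.png

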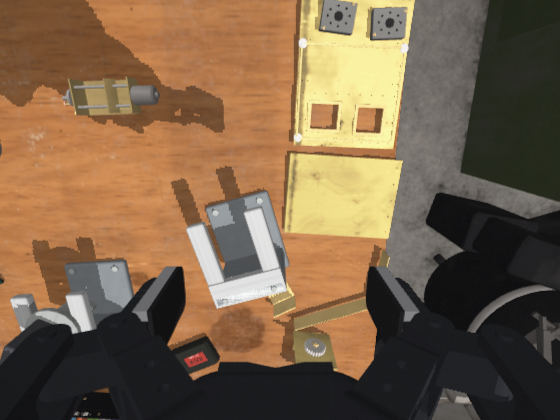

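The wrist view shows the free fork clearly: its tine tips are at about (195,228) and (257,210), and its bar is at (248,290).

```bash
python3 - <<'E'
from h import *
import pickle
d=pickle.load(open("w1.pkl","rb"));im=d["frame"];g=im.max(2).astype(int);sat=g-im.min(2)
m=np.zeros(g.shape,bool);m[195:312,180:295]=True
t=m&(g>165)&(sat<30)
n,l,st,_=cv2.connectedComponentsWithStats(t.astype(np.uint8));k=1+st[1:,4].argmax();t=l==k
cv2.imwrite("pics/m2.png",np.hstack([cv2.resize(im[190:320,175:300],(375,390)),cv2.resize(cv2.cvtColor(t[190:320,175:300].astype(np.uint8)*255,cv2.COLOR_GRAY2BGR),(375,390))]))
w=ray(d,np.argwhere(t)[:,::-1],95)[:,:2].astype(np.float32)
r=cv2.minAreaRect(w);print(r)
best=None
for yaw in np.arange(13,19,.5):
    a=np.radians(yaw);X=w@[np.cos(a),np.sin(a)];Y=w@[-np.sin(a),np.cos(a)]
    s=(X<X.min()+55)&(X>X.min()+8);ys=np.sort(Y[s]);i=np.diff(ys).argmax()
    mid=(ys[i]+ys[i+1])/2;L=Y<mid
    tips=[np.percentile(X[L],.5),np.percentile(X[~L],.5)]
    print(yaw,"slot",ys[i+1]-ys[i],"outer",ys[-1]-ys[0],"mid",mid,(ys[0]+ys[-1])/2,"tips",tips,"seat",np.array([[np.cos(a),-np.sin(a)],[np.sin(a),np.cos(a)]])@[np.mean(tips)+40,(mid+(ys[0]+ys[-1])/2)/2])
E
```

```text
((557.4207153320312, 339.4991455078125), (91.18738555908203, 75.08283996582031), 15.738923072814941)
13.0 slot 38.71506970783861 outer 76.32306211659304 mid 204.76163627949234 204.75851639964998 tips [np.float64(576.0025780776151), np.float64(573.2345437916169)] seat [552.80493198 337.77118215]
13.5 slot 39.11183377116066 outer 75.97604271370435 mid 199.48408284307493 199.47215732686283 tips [np.float64(577.499872542337), np.float64(575.2310942646424)] seat [552.76801371 337.85418829]
14.0 slot 39.48939305713509 outer 75.62323744100976 mid 194.19945105130418 194.1706076770073 tips [np.float64(579.0004790696808), np.float64(577.2350416273538)] seat [552.7794108  337.95312439]
14.5 slot 39.85058624862367 outer 75.26467316599681 mid 188.90670963161972 188.85427118361514 tips [np.float64(580.4297893079693), np.float64(579.1535092391097)] seat [552.75792482 338.04763676]
15.0 slot 40.20874466368156 outer 74.90037719472323 mid 183.59958223461481 183.52355270629334 tips [np.float64(581.7613407650232), np.float64(580.975828747866)] seat [552.68673405 338.1288825 ]
15.5 slot 40.47395578091206
[... 633 characters left out ...]
 162.16588477075942 tips [np.float64(586.802314480162), np.float64(587.9754396630799)] seat [552.57444793 338.47086737]
17.5 slot 39.39441096365027 outer 75.71860852659997 mid 156.71383550128783 156.78041612290122 tips [np.float64(587.9216497660176), np.float64(589.6107141882586)] seat [552.53019602 338.56602832]
18.0 slot 39.035181451165215 outer 76.07843358845136 mid 151.33328762433962 151.3830080393551 tips [np.float64(588.989148269939), np.float64(591.2041215709451)] seat [552.48527062 338.66072108]
18.5 slot 38.6729792584818 outer 76.4324649830354 mid 145.94121513162818 145.97407155364368 tips [np.float64(590.009852567036), np.float64(592.7543317738943)] seat [552.44153361 338.75556366]
```

View pics/m2.png

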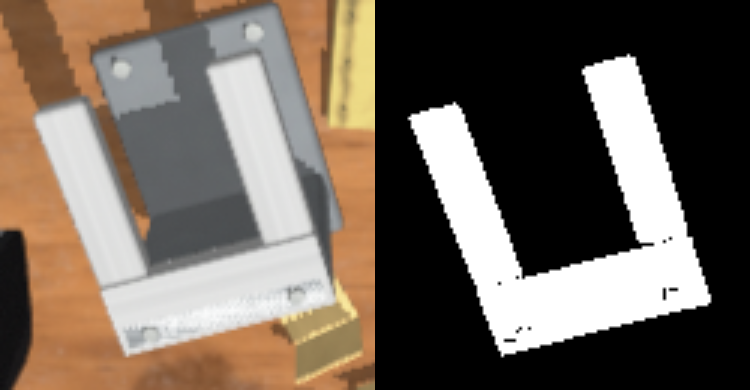

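The mask is clean: the seat is at about (552.6, 338.2) and the fork yaw is 15.7°. Next I go over the block and look.

Call:
{"name": "servo_tool", "arguments": {
  "plan": [
    [[0,-0.03,0,0,0.0854],[0,-0.048,0,0,0.0854],[0,-0.048,0,0,0.0854],[0,-0.048,0,0,0.0854],[0,-0.048,0,0,0.0854],[0,-0.048,0,0,0.0854],[0,-0.048,0,0,0.0854],[0,-0.048,0,0,0.0854],[0,-0.048,0,0,0.0854],[0,-0.048,0,0,0.0854]]
  ]
}}

```text
time: 2.2
tool_pos: [495.6, -83.9, 303.9]
tcp_rot: [180.0, 0.0, 179.9]
ft_force: [1.2, 0.1, -0.3]
finger_gap: 85.7
grip_force: 0.0
```

Call:
{"name": "servo_tool", "arguments": {
  "plan": [
    [[0,-0.048,0,0,0.0854],[0,-0.048,0,0,0.0854],[0,-0.036,0,0,0.0854],[0,0,0,0,0.0854],[0,0,0,0,0.0854]]
  ]
}}

```text
time: 2.7
tool_pos: [495.9, -214.7, 303.4]
tcp_rot: [179.9, -0.0, 179.8]
ft_force: [0.2, 0.2, 0.1]
finger_gap: 85.4
grip_force: 0.0
```

```bash
python3 - <<'E'
from bench import sense, optics
import cv2,numpy as np,pickle
s=sense();print(s["time"],s["tool_pos"],s["tcp_rot"],s["joint_pos"])
d=optics.snapshot("wrist");cv2.imwrite("pics/w2.png",d["frame"])
pickle.dump(d,open("w2.pkl","wb"))
E
```

```text
2.7 [ 495.89149883 -214.70617406  303.44496037] [ 1.79948895e+02 -4.21960459e-02  1.79787014e+02] [-2.88613956e+01 -1.71074783e+00  9.48059124e+01  2.46533314e-02
  8.69663677e+01 -1.18649708e+02]
```

View pics/w2.png

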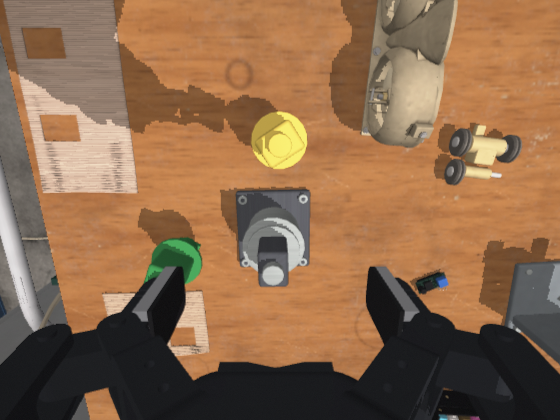

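The arbor is below with its nose at about (272,272), the dark head at (272,258) and the plate corners near (236,190) and (310,190). The yellow part at (279,140) and the green one at (178,262) are clear of the fingers.

```bash
python3 - <<'E'
from h import *
import pickle
d=pickle.load(open("w2.pkl","rb"));im=d["frame"];g=im.max(2).astype(int)
# nose
m=np.zeros(g.shape,bool);m[255:290,255:292]=True
t=m&(g>110)
for c in big(t,3):
    print("nose",cv2.contourArea(c),cv2.minEnclosingCircle(c))
    (u,v),_=cv2.minEnclosingCircle(c);print(ray(d,[u,v],127).round(1))
# dark head silhouette lines (top face z 117)
m[:]=False;m[235:295,250:300]=True
h=m&(g<75)
c=big(h)[0];r=cv2.minAreaRect(c);print("head",r,ray(d,cv2.boxPoints(r),117).round(1).tolist())
ys=np.arange(265,285);hull=h|t
L=[np.flatnonzero(hull[y])[[0,-1]] for y in ys];L=np.array(L)
A=ray(d,np.c_[L[:,0],ys],117);B=ray(d,np.c_[L[:,1],ys],117)
print("head edges y",A[:,1].round(1),B[:,1].round(1))
# plate
m[:]=False;m[180:280,225:320]=True
nb=m&(im[...,0].astype(int)-im[...,2]>-8)
L=[]
for y in range(195,225): L.append((y,*np.flatnonzero(nb[y])[[0,-1]]))
L=np.array(L);A=ray(d,L[:,[1,0]],12);B=ray(d,L[:,[2,0]],12)
for e in(A,B):
    p=np.polyfit(e[:,0],e[:,1],1);print("plate edge y at x=555",np.polyval(p,555),"yaw",np.degrees(np.arctan(p[0])))
C=[]
for u in range(242,306): C.append((u,np.flatnonzero(nb[:,u])[0]))
e=ray(d,C,12);p=np.polyfit(e[:,1],e[:,0],1);print("near edge x at y=-217",np.polyval(p,-217),"yaw",-np.degrees(np.arctan(p[0])))
E
```

```text
nose 611.5 ((273.0, 272.0), 24.758935928344727)
[[ 550.4 -216.7  127. ]]
head ((272.0, 245.5), (17.0, 28.0), 90.0) [[521.4, -229.9, 117.0], [521.5, -205.2, 117.0], [537.8, -205.1, 117.0], [537.7, -230.2, 117.0]]
head edges y [-233.1 -233.2 -233.2 -233.2 -233.2 -233.2 -233.3 -233.3 -233.3 -233.3
 -233.4 -233.4 -233.4 -233.4 -233.4 -233.5 -233.5 -233.5 -233.5 -233.6] [-200.4 -200.4 -200.4 -200.4 -200.4 -200.4 -200.4 -200.4 -200.4 -200.3
 -200.3 -200.3 -200.3 -200.3 -200.3 -200.3 -200.3 -200.2 -200.2 -200.2]
plate edge y at x=555 -260.0818694610549 yaw 1.4694824480641564
plate edge y at x=555 -174.2156382639749 yaw 1.2089383478290074
near edge x at y=-217 503.6228867857 yaw 1.1399499686610746
```

```bash
python3 - <<'E'
from h import *
from bench import optics
import pickle
d=pickle.load(open("w2.pkl","rb"));g=d["frame"].max(2)
print(g[258:290:2,256:292:2])
t=optics.snapshot("top");gt=t["frame"].max(2)
for D,G,box,ths in((d,g,(258,288,258,290),(90,105,120)),(t,gt,(210,228,378,396),(110,125,140))):
    for th in ths:
        m=np.zeros(G.shape,bool);m[box[0]:box[1],box[2]:box[3]]=True
        for c in big(m&(G>th),2):
            (u,v),R=cv2.minEnclosingCircle(c);print(th,(u,v),R,cv2.contourArea(c),ray(D,[u,v],127).round(1))
E
```

```text
[[122  78 100 104 106  93  94  94  93  92 103 106 107 106 104  96 173 203]
 [121  77  95  67  73  67  66  64  65  65 107 106 105 104 107  99 175 205]
 [124  71  67  67  66  67  79  91 100 100  80 100 104 107 108  97 163 203]
 [194  62  66  67  67  90 101 101  99  95  93  90  98 107 106  96 144 202]
 [197  59  64  67  91 102 125 153 178 163 141 112  83  95 105  97 144 202]
 [200  67  65  70 106 170 204 205 207 208 210 208 131  96 106  97 147 203]
 [187  82  65  84 176 202 203 204 204 207 208 210 213 138 104  99 142 197]
 [195  82  65 108 199 201 200 202 204 205 207 210 210 201 107  98 142 196]
 [194 115  94 141 201 203 202 203 204 206 207 208 209 206 104  97 140 193]
 [189 109  94 152 193 194 195 196 197 198 200 201 201 199  99  98 141 195]
 [192 111  94 120 196 197 196 197 199 199 200 201 202 189 105  99 135 188]
 [191 122  93 105 182 199 201 200 201 202 201 202 203 145 106  98 136 190]
 [191 142  91 103 108 182 197 198 198 199 199 196 144 107 105  98 138 192]
 [190 176  91 103 104 109 148 170 185 179 162 128 104 105 106  97 176 196]
 [192 195 135 128 127 125 125 125 125 126 139 138 
[... 164 characters left out ...]
 ]]
90 (265.5, 259.0) 6.576573371887207 6.5 [[ 537.9 -223.2  127. ]]
105 (273.5, 272.5) 21.22508430480957 432.5 [[ 550.9 -216.3  127. ]]
105 (283.5, 263.0) 3.0414812564849854 10.0 [[ 541.8 -207.5  127. ]]
120 (273.5, 272.5) 21.22508430480957 393.0 [[ 550.9 -216.3  127. ]]
110 (386.5, 218.1666717529297) 4.1164655685424805 44.0 [[ 555.8 -217.4  127. ]]
110 (386.5, 213.5) 9.192488670349121 9.5 [[ 566.2 -217.3  127. ]]
125 (386.5, 218.5) 3.8079864978790283 38.0 [[ 555.1 -217.4  127. ]]
125 (392.5, 212.5) 2.9155757427215576 3.0 [[ 568.6 -230.6  127. ]]
140 (386.1666564941406, 218.5) 3.2060062885284424 24.0 [[ 555.1 -216.6  127. ]]
140 (378.5, 210.0) 0.5001000165939331 0.0 [[ 573.7 -199.6  127. ]]
```

Call:
{"name": "servo_tool", "arguments": {
  "plan": [
    [[0.029,-0.001,0,0.7,0.0854],[0.029,-0.001,0,0.7,0.0854],[0,0,-0.03,0,0.0854],[0,0,-0.03,0,0.0854],[0,0,-0.03,0,0.0854],[0,0,-0.01,0,0.0854],[0,0,0,0,0.0854]]
  ]
}}

```text
time: 3.5
tool_pos: [553.4, -214.8, 202.2]
tcp_rot: [179.9, -0.2, -178.6]
ft_force: [0.1, 0.3, 0.5]
finger_gap: 85.6
grip_force: 0.0
```

Call:
{"name": "servo_tool", "arguments": {
  "plan": [
    [[0.0005,-0.002,-0.02,0,0.0854],[0,0,-0.02,0,0.0854],[0,0,-0.01,0,0.0854],[0,0,0,0,0.0854],[0,0,0,0,0.0854]]
  ]
}}

```text
time: 4.0
tool_pos: [555.4, -218.7, 155.4]
tcp_rot: [-180.0, 0.1, -178.7]
ft_force: [-0.2, 0.0, 0.6]
finger_gap: 85.4
grip_force: 0.0
```

```bash
python3 - <<'E'
from bench import sense, optics
import cv2
s=sense();print(s["time"],s["tool_pos"],s["tcp_rot"],s["ft_force"])
d=optics.snapshot("wrist");cv2.imwrite("pics/w3.png",d["frame"])
E
```

```text
4.0 [ 555.35680517 -218.66235992  155.42965839] [-1.79955632e+02  8.44594843e-02 -1.78685473e+02] [-0.21167096  0.03303419  0.59142852]
```

View pics/w3.png

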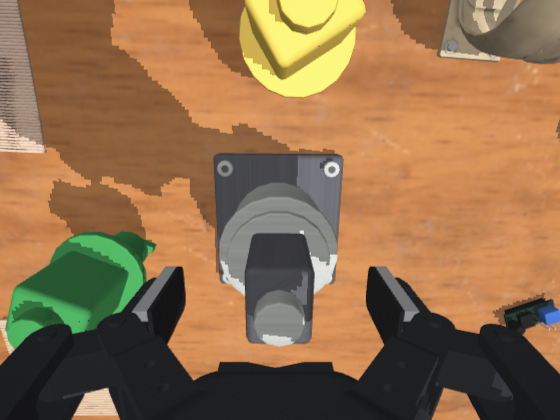

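The fingers straddle the head: their inner edges are at columns 180 and 370, and the head is centred at about 280. I nudge +y by 1.5 mm and close.

Call:
{"name": "servo_tool", "arguments": {
  "plan": [
    [[0,0.0015,-0.003,0,0.0854],[0,0,0,0,0.0854],[0,0,0,0,0.045],[0,0,0,0,0.045],[0,0,0,0,0.045],[0,0,0,0,0.045],[0,0,0,0,0.02],[0,0,0,0,0.02],[0,0,0,0,0.02],[0,0,0,0,0.02]]
  ],
  "force": 60
}}

```text
time: 5.05
tool_pos: [554.7, -217.1, 151.0]
tcp_rot: [-180.0, 0.0, -178.7]
ft_force: [-0.4, -0.3, 0.8]
finger_gap: 27.4
grip_force: 59.3
```

Call:
{"name": "servo_tool", "arguments": {
  "plan": [
    [[0,0,0,0,0.02],[0,0,0,0,0.02],[0,0,0,0,0.02]]
  ]
}}

```text
time: 5.35
tool_pos: [554.7, -217.1, 151.0]
tcp_rot: [-180.0, 0.0, -178.7]
ft_force: [-0.3, -1.4, 2.3]
finger_gap: 27.5
grip_force: 59.4
```

```bash
python3 -c "
from bench import sense
s=sense();print({k:s[k] for k in('time','tool_pos','tcp_rot','ft_force','wrist_torque','finger_gap','grip_force')})"
```

```text
{'time': 5.35, 'tool_pos': array([ 554.71005743, -217.10646649,  150.98887572]), 'tcp_rot': array([-1.79991155e+02,  7.10948392e-03, -1.78701266e+02]), 'ft_force': array([-0.33129171, -1.37707739,  2.28121017]), 'wrist_torque': array([-0.13972025,  0.05640377,  0.0015426 ]), 'finger_gap': 27.489058098956267, 'grip_force': 59.360520243644714}
```

Call:
{"name": "servo_tool", "arguments": {
  "plan": [
    [[0,0,0,-3,0.02],[0,0,0,-5,0.02],[0,0,0,-5,0.02],[0,0,0,-5,0.02],[0,0,0,-5,0.02],[0,0,0,0,0.02]]
  ]
}}

```text
time: 5.95
tool_pos: [554.8, -217.0, 151.0]
tcp_rot: [180.0, 0.0, 158.2]
ft_force: [-0.4, -0.2, 3.0]
finger_gap: 27.2
grip_force: 59.4
```

Call:
{"name": "servo_tool", "arguments": {
  "plan": [
    [[0,0,0,-5,0.02],[0,0,0,-5,0.02],[0,0,0,-5,0.02],[0,0,0,-5,0.02],[0,0,0,-5,0.02],[0,0,0,-5,0.02],[0,0,0,0,0.02],[0,0,0,0,0.02]]
  ]
}}

```text
time: 6.75
tool_pos: [554.9, -216.9, 151.1]
tcp_rot: [180.0, 0.0, 128.5]
ft_force: [0.8, 2.3, 1.8]
finger_gap: 27.3
grip_force: 59.4
```

```bash
python3 -c "
from bench import sense
s=sense();print({k:s[k] for k in('time','tool_pos','tcp_rot','ft_force','wrist_torque','finger_gap','grip_force')})"
```

```text
{'time': 6.75, 'tool_pos': array([ 554.91161119, -216.87749075,  151.05220015]), 'tcp_rot': array([1.79965980e+02, 1.23509354e-02, 1.28530079e+02]), 'ft_force': array([0.78087822, 2.3125471 , 1.79982365]), 'wrist_torque': array([ 0.279125  , -0.28271857, -0.00071012]), 'finger_gap': 27.28322915167359, 'grip_force': 59.42176401615143}
```

Call:
{"name": "servo_tool", "arguments": {
  "plan": [
    [[0,0,0.003,0,0.02],[0,0,0.004,0,0.02],[0,0,0.004,0,0.02],[0,0,0.004,0,0.02]]
  ]
}}

```text
time: 7.15
tool_pos: [554.2, -217.2, 165.9]
tcp_rot: [-179.9, -0.0, 128.3]
ft_force: [0.3, -0.2, -3.3]
finger_gap: 27.3
grip_force: 60.0
```

Call:
{"name": "servo_tool", "arguments": {
  "plan": [
    [[0,0,0.01,0,0.02],[0,0,0.015,0,0.02],[0,0,0.02,0,0.02],[0,0,0.02,0,0.02],[0,0,0.025,0,0.02],[0,0,0.025,0,0.02],[0,0,0.02,0,0.02],[0,0,0.01,0,0.02]]
  ]
}}

```text
time: 7.95
tool_pos: [555.3, -217.4, 315.0]
tcp_rot: [179.9, 0.2, 128.3]
ft_force: [0.1, -1.7, -2.5]
finger_gap: 27.3
grip_force: 60.1
```

Call:
{"name": "servo_tool", "arguments": {
  "plan": [
    [[-0.002,0.015,0,0,0.02],[-0.004,0.03,0,0,0.02],[-0.004,0.04,0,0,0.02],[-0.005,0.04,0,0,0.02],[-0.005,0.04,0,0,0.02],[-0.005,0.04,0,0,0.02],[-0.005,0.04,0,0,0.02],[0,0.04,0,0,0.02],[0,0.04,0,0,0.02],[0,0.04,0,0,0.02]]
  ]
}}

```text
time: 8.95
tool_pos: [523.4, 150.1, 310.0]
tcp_rot: [-179.9, -0.0, 128.3]
ft_force: [0.5, 0.3, -3.1]
finger_gap: 27.6
grip_force: 60.1
```

Call:
{"name": "servo_tool", "arguments": {
  "plan": [
    [[0,0.04,0,0,0.02],[0,0.04,0,0,0.02],[0,0.035,0,0,0.02],[0,0.03,0,0,0.02],[0,0.02,0,0,0.02],[0,0.01,0,0,0.02],[0,0,0,0,0.02],[0,0,0,0,0.02]]
  ]
}}

```text
time: 9.75
tool_pos: [524.7, 322.1, 310.6]
tcp_rot: [-179.9, 0.0, 128.3]
ft_force: [-0.3, -0.5, -3.2]
finger_gap: 27.3
grip_force: 60.1
```

Call:
{"name": "servo_tool", "arguments": {
  "plan": [
    [[0.014,0.008,0,0,0.02],[0.014,0.008,0,0,0.02],[0,0,-0.02,0,0.02],[0,0,-0.025,0,0.02],[0,0,-0.015,0,0.02],[0,0,0,0,0.02],[0,0,0,0,0.02]]
  ]
}}

```text
time: 10.45
tool_pos: [552.8, 338.3, 251.3]
tcp_rot: [-180.0, 0.0, 128.3]
ft_force: [-0.0, 0.5, -2.3]
finger_gap: 27.4
grip_force: 60.7
```

```bash
python3 - <<'E'
from bench import sense, optics
import cv2,pickle,numpy as np
for n in("wrist","scene","top"):
    d=optics.snapshot(n);cv2.imwrite(f"pics/{n}4.png",d["frame"]);pickle.dump(d,open(f"{n}4.pkl","wb"))
    s=sense();print(s["time"],s["tool_pos"].round(1),s["tcp_rot"].round(1))
a=cv2.imread("pics/wrist4.png");b=cv2.imread("pics/scene4.png")[220:370,110:310];b=cv2.resize(b,(400,300),interpolation=cv2.INTER_CUBIC)
cv2.imwrite("pics/c4.png",np.hstack([cv2.resize(a,(400,300)),b]))
E
```

```text
10.5 [553.3 338.7 252.3] [179.9   0.  128.3]
10.55 [553.4 339.  252.8] [179.9   0.  128.3]
10.6 [553.4 339.1 252.9] [179.8   0.  128.3]
```

View pics/c4.png

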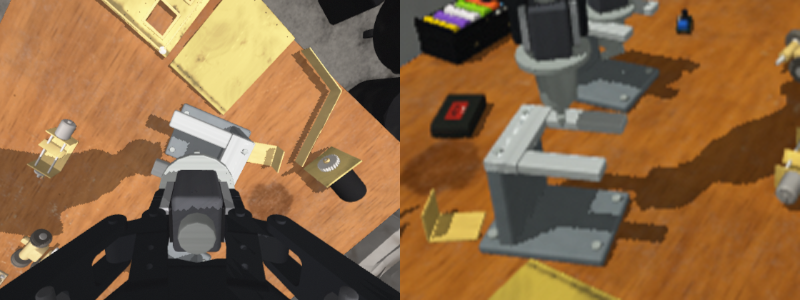

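The arbor hangs over the fork with its tang tip at about scene pixel (191,285). I check by projection that it lines up with the seat.

```bash
python3 - <<'E'
from h import *
import pickle
d=pickle.load(open("scene4.pkl","rb"));T=np.linalg.inv(d["cam_to_world"])
def pr(p):
    q=T@np.r_[p,1];return (d["cx"]+d["fx"]*q[0]/q[2]).round(1),(d["cy"]+d["fy"]*q[1]/q[2]).round(1)
print("foot",pr([552.9,338.6,115]),"seat",pr([552.6,338.2,95]))
a=np.radians(15.7)
for f in([-40,20],[-40,-20],[25,20],[25,-20],[-40,38],[-40,-38]): print(f,pr([552.6+f[0]*np.cos(a)-f[1]*np.sin(a),338.2+f[0]*np.sin(a)+f[1]*np.cos(a),95]))
im=d["frame"][260:330,140:240].copy()
cv2.imwrite("pics/s4.png",cv2.resize(im,(800,560),interpolation=cv2.INTER_CUBIC))
E
```

```text
foot (np.float64(190.7), np.float64(277.7)) seat (np.float64(192.3), np.float64(288.1))
[-40, 20] (np.float64(213.0), np.float64(298.4))
[-40, -20] (np.float64(220.4), np.float64(282.7))
[25, 20] (np.float64(172.3), np.float64(294.6))
[25, -20] (np.float64(181.9), np.float64(279.3))
[-40, 38] (np.float64(209.3), np.float64(306.1))
[-40, -38] (np.float64(223.4), np.float64(276.2))
```

View pics/s4.png

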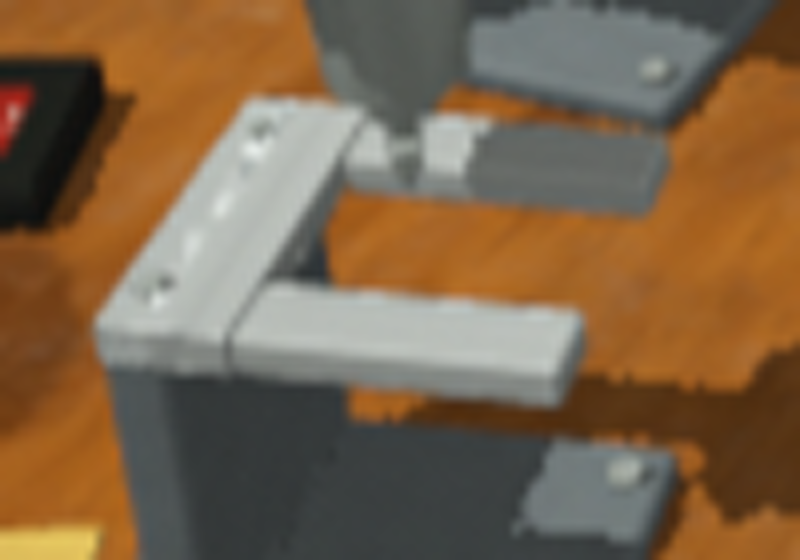

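```bash
python3 - <<'E'
from h import *
import pickle
d=pickle.load(open("wrist4.pkl","rb"));T=np.linalg.inv(d["cam_to_world"])
def pr(p):
    q=T@np.r_[p,1];return (d["cx"]+d["fx"]*q[0]/q[2]).round(1),(d["cy"]+d["fy"]*q[1]/q[2]).round(1)
for o in(-83,-88,-93):
  for x,y in((553,338.5),):
    z=252+o;print(o,"nose",pr([x,y,z+59]),"collar c",pr([x,y,z+6]))
im=d["frame"];g=im.max(2);m=np.zeros(g.shape,bool);m[295:350,240:320]=True
for c in big(m&(g>125),2):print(cv2.contourArea(c),cv2.minEnclosingCircle(c),cv2.boundingRect(c))
f=lambda a,c,r,w,h:cv2.resize(a[r:r+h,c:c+w],(400,500),interpolation=cv2.INTER_CUBIC)
w2=cv2.imread("pics/w3.png")
cv2.imwrite("pics/n4.png",np.hstack([f(w2,200,180,160,200),f(im,200,180,160,200)]))
E
```

```text
-83 nose (np.float64(278.0), np.float64(337.7)) collar c (np.float64(277.2), np.float64(268.4))
-88 nose (np.float64(277.9), np.float64(328.6)) collar c (np.float64(277.1), np.float64(264.0))
-93 nose (np.float64(277.8), np.float64(320.2)) collar c (np.float64(277.1), np.float64(259.9))
1496.0 ((274.6666564941406, 333.0833435058594), 24.858739852905273) (250, 312, 50, 38)
65.0 ((311.5, 342.5), 7.905794143676758) (307, 335, 10, 15)
```

View pics/n4.png

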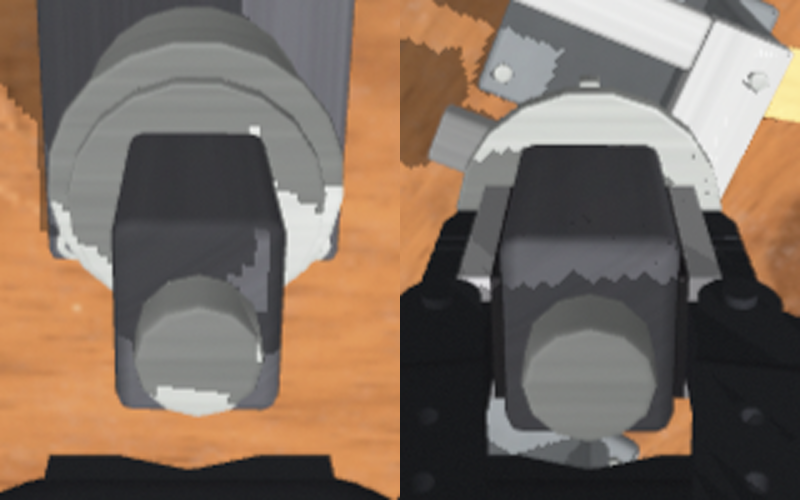

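Nothing shows a serious slip: the nose is at about (275,333), against a predicted (278,338). The arbor is over the slot, so I lower in stages.

Call:
{"name": "servo_tool", "arguments": {
  "plan": [
    [[0,-0.001,-0.01,0,0.02],[0,0,-0.015,0,0.02],[0,0,-0.015,0,0.02],[0,0,-0.01,0,0.02],[0,0,-0.005,0,0.02],[0,0,0,0,0.02]]
  ]
}}

```text
time: 11.2
tool_pos: [552.0, 337.7, 194.1]
tcp_rot: [-179.9, -0.0, 128.3]
ft_force: [-0.7, -0.0, -3.2]
finger_gap: 27.1
grip_force: 60.7
```

```bash
python3 - <<'E'
from bench import sense, optics
import cv2,numpy as np
im=optics.snapshot("scene")["frame"]
s=sense();print(s["time"],s["tool_pos"].round(1),s["ft_force"].round(1),s["wrist_torque"].round(2))
w=optics.snapshot("wrist")["frame"]
f=lambda a,c,r,w,h:cv2.resize(a[r:r+h,c:c+w],(400,400),interpolation=cv2.INTER_CUBIC)
cv2.imwrite("pics/c5.png",np.hstack([f(im,140,240,100,100),f(w,180,150,200,200)]))
E
```

```text
11.25 [552.5 337.9 195.3] [-0.1  0.5 -3.7] [ 0.02  0.03 -0.07]
```

View pics/c5.png

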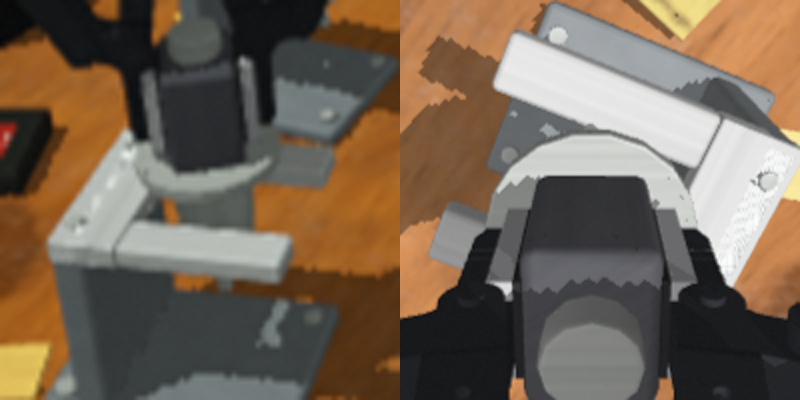

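The shank is in the slot with the collar about 14 mm above the tines and no contact force. I lower gently.

Call:
{"name": "servo_tool", "arguments": {
  "plan": [
    [[0,0,-0.003,0,0.02],[0,0,-0.003,0,0.02],[0,0,-0.003,0,0.02],[0,0,-0.001,0,0.02],[0,0,0,0,0.02]]
  ]
}}

```text
time: 11.8
tool_pos: [552.5, 337.9, 185.5]
tcp_rot: [-180.0, -0.0, 128.3]
ft_force: [-0.9, 0.7, -3.1]
finger_gap: 27.3
grip_force: 60.7
```

Call:
{"name": "servo_tool", "arguments": {
  "plan": [
    [[0,0,-0.001,0,0.02],[0,0,-0.001,0,0.02],[0,0,0,0,0.02]]
  ]
}}

```text
time: 12.1
tool_pos: [552.6, 337.9, 183.8]
tcp_rot: [-180.0, -0.0, 128.3]
ft_force: [0.2, -0.1, -3.2]
finger_gap: 27.5
grip_force: 60.7
```

Call:
{"name": "servo_tool", "arguments": {
  "plan": [
    [[0,0,-0.001,0,0.02],[0,0,-0.001,0,0.02],[0,0,0,0,0.02]]
  ]
}}

```text
time: 12.4
tool_pos: [552.6, 337.9, 181.7]
tcp_rot: [-180.0, -0.0, 128.3]
ft_force: [-0.4, -1.0, -3.4]
finger_gap: 27.3
grip_force: 60.7
```

Call:
{"name": "servo_tool", "arguments": {
  "plan": [
    [[0,0,-0.001,0,0.02],[0,0,0,0,0.02]]
  ]
}}

```text
time: 12.6
tool_pos: [552.6, 337.9, 180.7]
tcp_rot: [-180.0, -0.0, 128.3]
ft_force: [-1.4, 0.6, -3.4]
finger_gap: 27.3
grip_force: 60.7
```

Call:
{"name": "servo_tool", "arguments": {
  "plan": [
    [[0,0,-0.001,0,0.02],[0,0,0,0,0.02]]
  ]
}}

```text
time: 12.8
tool_pos: [552.6, 337.9, 179.8]
tcp_rot: [-180.0, -0.0, 128.3]
ft_force: [-0.3, -0.0, -4.1]
finger_gap: 27.2
grip_force: 60.7
```

Call:
{"name": "servo_tool", "arguments": {
  "plan": [
    [[0,0,-0.001,0,0.02],[0,0,0,0,0.02]]
  ]
}}

```text
time: 13.0
tool_pos: [552.6, 337.9, 178.7]
tcp_rot: [-180.0, -0.0, 128.3]
ft_force: [-0.0, 0.9, -4.2]
finger_gap: 27.4
grip_force: 60.7
```

Call:
{"name": "servo_tool", "arguments": {
  "plan": [
    [[0,0,-0.001,0,0.02],[0,0,0,0,0.02]]
  ]
}}

```text
time: 13.2
tool_pos: [552.7, 338.0, 178.1]
tcp_rot: [180.0, 0.0, 128.3]
ft_force: [-0.4, 0.6, -1.1]
finger_gap: 27.3
grip_force: 60.9
```

Contact at z 178.1, exactly the expected height. I release now.

Call:
{"name": "servo_tool", "arguments": {
  "plan": [
    [[0,0,0,0,0.03],[0,0,0,0,0.03],[0,0,0,0,0.04],[0,0,0,0,0.055],[0,0,0,0,0.06],[0,0,0,0,0.06],[0,0,0,0,0.06]]
  ]
}}

```text
time: 13.9
tool_pos: [552.7, 338.0, 177.9]
tcp_rot: [180.0, -0.0, 128.3]
ft_force: [-0.3, -0.1, 0.3]
finger_gap: 60.1
grip_force: 0.0
```

Call:
{"name": "servo_tool", "arguments": {
  "plan": [
    [[0,0,0.005,0,0.06],[0,0,0.01,0,0.06],[0,0,0.02,0,0.06],[0,0,0.03,0,0.06],[0,0,0.03,0,0.06],[0,0,0.03,0,0.06],[0,0,0,0,0.06]]
  ]
}}

```text
time: 14.6
tool_pos: [554.6, 339.0, 310.6]
tcp_rot: [179.4, 0.1, 128.3]
ft_force: [0.6, 0.3, 0.7]
finger_gap: 60.0
grip_force: 0.0
```

```bash
python3 - <<'E'
from bench import sense, optics
import cv2,numpy as np,pickle
im=optics.snapshot("scene")["frame"]
d=optics.snapshot("wrist");w=d["frame"];pickle.dump(d,open("wrist6.pkl","wb"))
s=sense();print(s["time"],s["tool_pos"].round(1),s["ft_force"].round(1))
f=lambda a,c,r,w,h:cv2.resize(a[r:r+h,c:c+w],(400,400),interpolation=cv2.INTER_CUBIC)
cv2.imwrite("pics/c6.png",np.hstack([f(im,140,240,100,100),f(w,180,150,200,200)]))
E
```

```text
14.7 [553.2 338.3 305. ] [-0.7 -0.8 -0.5]
```

View pics/c6.png

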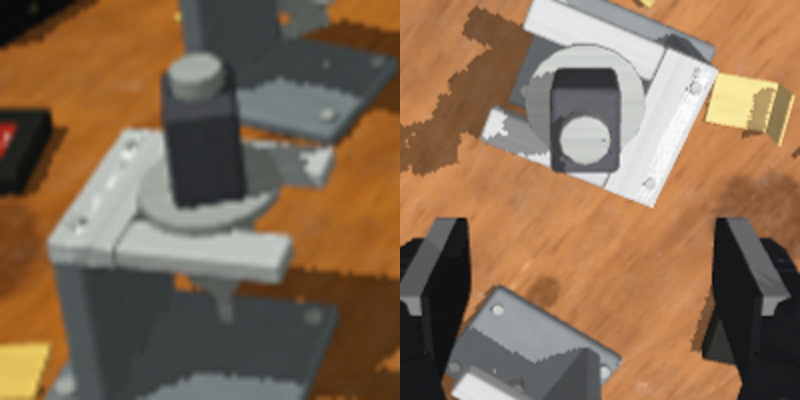

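The arbor hangs flat and upright, with its collar on both tines and its nose at about wrist pixel (272,220). A last numeric check against the seat, and then I hand in.

```bash
python3 - <<'E'
from h import *
import pickle
from bench import r,sense
d=pickle.load(open("wrist6.pkl","rb"))
p=ray(d,[272,220],154)[0];print("axis",p.round(1),"seat 552.6 338.2")
if np.hypot(*(p[:2]-[552.6,338.2]))<6: print(r.hand_in())
E
```

```text
axis [552.  337.8 154. ] seat 552.6 338.2
the job is handed in; nothing more can be done
None
```

The arbor was twisted about 53° to free it, drawn straight up and hung upright in the empty fork within 1 mm of the measured seat, then released and handed in at about 15 s; I viewed 12 pictures, two over the limit of 10.

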